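# Lock a belt pulley on its shaft with a push-on retaining clip

### The arm

A 7-joint arm with a two-finger parallel gripper is mounted at the origin on the work surface. World frame = base frame: x ahead of the robot, y to its left, z up, the work surface at z = 0. Lengths are in mm, angles in rad, forces in N, time in s.
With the tool pointing down it reaches from about 400 to 900 mm from the base axis. Payload 5.6 kg.
Tool frame: the origin (TCP) lies at the very end of the fingers, on their centre line; the grasp point (between the pads) lies 19 mm behind it; z points along the fingers, y is the line along which they close (so a half turn about z gives the same grasp; the last joint's range is limited). The gripper opens to 92 mm and grips with 3 to 60 N. Pads are 20 mm wide; open, the fingers measure 128 mm over their backs; the gripper's body (75 mm by 189 mm) begins 69 mm behind the grasp point.
Start: joints at [-1.322, 0.468, -0.012, 1.603, 0.006, 1.071, -0.056], TCP at [187.031, 622.518, 214.592] pointing down, gripper open.
Joint ranges: [-2.53, 2.53], [-0.31, 2.02], [-1.57, 1.55], [0.28, 2.44], [-1.29, 4.43], [0.15, 1.84], [-2.92, 2.92]. Speed limits (rad/s): [2.57, 2.57, 3.14, 3.14, 3.14, 3.14, 3.14].

### API

Orientations are given as a unit quaternion [x, y, z, w].
In Python, from station import read_state, grab_frame, get_calibration, sign_off, trace, tip_of gives the robot as it stands.
- The arm moves only by the shell command python3 -m pendant 'ROWS'. ROWS is JSON, a list of rows, each a list of 7 numbers: the shift along the tool's x, y, z in cm, then the turn, a rotation vector about the tool's x, y, z in rad, then the closure, from 0 (fully open) to 1 (shut). A call has 1 to 20 rows; each row is the pose to reach, as a shift and turn from the pose commanded when the call began, along the tool's axes at that moment; what a row does not reach only later rows make up. A row lasts 1/8 s, in which the tool goes at most 62.5 mm and 10.7 degrees, less where a joint would pass 70% of its speed; a pose out of reach is approached as far as the arm can. A call with a gripper value outside its range is refused whole. The fingers move at their own pace and stop on an object; the grip force is fixed at half the most. Time passes only in rows, so rows that repeat a pose let the fingers close. It gives the time, the measured TCP pose, the force, the opening and the grip force at its end, in the units of the state.
- read_state(): the state, without advancing time (a new reading comes with each control period).
- grab_frame(name): name is "side" or "top"; returns the picture (420x560x3 uint8, red, green, blue); there is no depth.
- get_calibration(name): a dict with "vertical_fov" (degrees; the focal length in pixels is half the picture's height over the tangent of half this angle, whatever the lens; pixels are square), "cx", "cy" (the principal point, pixels), "rvec" (rotation vector, rad) and "tvec" (3), from world to camera coordinates, as OpenCV has them. Camera axes: x right, y down, z forward; pixel columns grow to the right and rows downward; lengths in mm; the calibration is good to about 2 mm. A picture is of the moment at which its call begins. get_calibration takes no time and is no camera call.
- sign_off(): hands the job in; it is judged then, once.
Trained networks look in the newest picture that a camera, given by its name, has taken for a name from the list of things; names that differ only in an ending like _2 or _b are one class to them, and where a whole thing is asked for, a point or a joint stands for the part that bears it (a point fixed in the world has none). Each returns a list of dicts, best first, with "score" (0 to 1); they miss things now and then, are a little off and sometimes report something else, mostly with a low value. They report only what shows in the picture. A call takes as long as a camera call. They do not tell look-alikes from the thing itself.
- trace(camera, target): "pixels" (420x560 bool, what is visible of it).
- tip_of(camera, target): "position" ([x, y, z] in mm, in world coordinates, good to about 4 mm: a listed point, or the origin of a listed thing).
The state is a dict: "clock": time; "q": joint angles; "qvel": joint speeds; "joint_torque": joint torques, N m; "ee_pos": TCP position; "eef_rot": TCP orientation; "wrist_force": force on the tool from outside, world axes, zero at the start; "ft_torque": the same for the moment, N m; "opening": finger opening in mm; "gripper_force": force on a finger pad.
Only numpy, scipy, OpenCV 4.12 (cv2) and the standard library are available. Lean on these libraries where they do the work, as an engineer would, in place of code of your own. Each camera call takes 0.05 s, during which the arm holds its last target. There are 200 camera calls.

### The job

The black belt pulley on the drive unit is sitting too high on its shaft: press it down fully home so that the shaft's groove comes clear above it. Then take the orange retaining clip from the bench, lay it on the pulley with its open end towards the shaft, and push it sideways into the groove until it snaps fully home. Leave the screwdriver, the bearing and the jar where they are.

Things in the scene. Friction and masses are not known exactly. Their poses are not given: they have to be found in the camera images.
- groove (a point): Point on the axis of the drive unit's upright steel shaft, at the lower edge of its groove, 75 mm above the bench. The shaft is 36 mm in diameter, its top 112 mm above the bench; the groove is 26 mm in diameter and 12 mm high (75 to 87 mm above the bench). Site axes are the unit's: z up, x from the shaft towards the middle of the yellow guard; the clip must come in from the open -x side.
- unit: The drive unit: a black beam 210 x 200 x 36 mm fixed to the bench, its place and yaw new each time. Origin on the bench under the shaft. On its +x side stands a thin yellow curved guard wall, 108 mm from the shaft axis, 70 degrees either way of +x, its top 100 mm above the bench. The -x side is open.
- pulley (a joint): How far the black pulley stands above home, in m (0 = fully down on its shoulder, at most 0.032). It is 190 mm in diameter, 30 mm thick, flat-topped, round the shaft; it slides straight up and down, stays where left, and moves under some 6 to 10 N of push down on its flat top. Home, its top is 75 mm above the bench, at the groove's lower edge; higher, it covers the groove.
- pulley_top (a point): Centre of the pulley's flat top, on the shaft axis; it moves up and down with the pulley.
- clip: Orange open retaining clip, a flat U 8 mm thick, 70 mm long, 56 mm wide, 180 g, lying flat on the bench, both faces alike. Origin: on its underside, at the centre of its seat, where the shaft axis is when it is home. x points out of the open end, z up. Its solid back spans x -44 to -14 mm over the whole width (y -28 to 28 mm): grip it there across y.
- clip_rear (a point): Middle of the clip's flat rear edge (clip x = -44 mm, half its thickness up): push here. The two springy legs run forward to clip x = 25.5 mm, 28 mm apart inside; nubs on them at x = 10 mm leave a 22 mm mouth that must snap round the oiled 26 mm groove. That takes about 15 N of push; home, the clip keeps 2 to 3 mm of play.
- screwdriver: Screwdriver with an orange handle, 200 mm long, lying on the far part of the bench; leave alone.
- bearing: Steel bearing ring, 62 mm across and 18 mm high, lying on the bench near the robot; leave alone. Origin at the centre of its underside.
- jar: Small closed jar, 52 mm in diameter and 60 mm high, standing at the far middle of the bench; leave alone. Origin at the centre of its underside.
There are look-alikes about, which are no part of the job. Several things look just like the clip: the one meant starts farthest to the robot's right.

How it is judged:
By the outcome, as a careful person would: the job done as asked, in the order asked, and still so for the second after the job is handed in, with the robot touching nothing.
It also fails if it takes over 67 s, if anything falls off the work surface, if the arm or the gripper's body presses on something with over 40 N, if the wrist force passes 120 N, or if a joint passes its speed limit or range.

## Working session

There is one attempt and no reset: what is moved stays moved. The work goes in short steps, Python scripts to look and compute and a shell command to move; the robot and the scene stay as the last step left them, time stands still between calls to the robot, and variables do not carry over. Pictures are saved under pics/ and viewed, at most 10 in all, crops included, and the job is handed in when it is done.

```bash
mkdir -p pics
cat > h.py <<'E'
import numpy as np, cv2
from station import *
from scipy.spatial.transform import Rotation as R
def cam(n):
    c=get_calibration(n); f=210/np.tan(np.radians(c["vertical_fov"])/2)
    K=np.array([[f,0,c["cx"]],[0,f,c["cy"]],[0,0,1.]])
    return K,cv2.Rodrigues(np.array(c["rvec"],float))[0],np.array(c["tvec"],float).ravel()
def proj(n,P):
    K,r,t=cam(n); p=(K@(r@np.atleast_2d(np.array(P,float)).T+t[:,None])).T; return p[:,:2]/p[:,2:]
def back(n,uv,z):
    K,r,t=cam(n); uv=np.atleast_2d(np.array(uv,float))
    d=(r.T@np.linalg.inv(K)@np.c_[uv,np.ones(len(uv))].T).T; o=-r.T@t
    return o+d*((z-o[2])/d[:,2])[:,None]
def save(n,f):
    im=grab_frame(n); cv2.imwrite("pics/"+f,im[:,:,::-1]); return im
def totool(d,s=None):
    s=s or read_state(); return R.from_quat(s["eef_rot"]).inv().apply(d)/10
E
python3 - <<'E'
from h import *
a=save("top","t0.png"); b=save("side","s0.png")
cv2.imwrite("pics/both.png",cv2.resize(np.vstack([a,b])[:,:,::-1],(400,600)))
s=read_state(); print(s["ee_pos"],s["eef_rot"],R.from_quat(s["eef_rot"]).as_matrix().round(3),s["clock"])
for n in("top","side"):
    print(n,{k:v for k,v in get_calibration(n).items()})
    for t in("clip","groove","pulley_top","unit","clip_rear","bearing","jar"):
        for d in tip_of(n,t)[:5]: p=np.array(d["position"]);print(t,round(d["score"],2),p.round(0),proj(n,p).round(0)[0])
E
```

```text
[186.9103021  622.01561241 213.76714588] [ 1.45407045e-01  9.89371614e-01 -7.72781276e-04 -5.35784284e-05] [[-0.958  0.288 -0.   ]
 [ 0.288  0.958 -0.002]
 [-0.    -0.002 -1.   ]] 0.1
top {'vertical_fov': 45.81782983806563, 'cx': 280.19482511964185, 'cy': 210.882914233346, 'rvec': array([ 2.14113683, -2.14468146,  0.14403967]), 'tvec': array([ 26.15859206, 572.06982707, 964.19402588])}
clip 0.97 [598. -67.   2.] [324. 201.]
clip 0.95 [740. 128.   1.] [232. 137.]
clip 0.72 [ 575. -184.    1.] [380. 212.]
groove 0.59 [533. 204.  78.] [188. 228.]
pulley_top 0.65 [531. 202.  93.] [187. 229.]
unit 0.77 [530. 204.   2.] [195. 234.]
unit 0.33 [532. 203.  80.] [188. 229.]
clip_rear 0.92 [705. 151.   8.] [221. 152.]
clip_rear 0.86 [557. -78.   4.] [330. 221.]
clip_rear 0.75 [ 534. -205.    3.] [391. 231.]
bearing 0.81 [378.  -9.  -2.] [297. 308.]
jar 0.6 [720. -12.  -3.] [298. 146.]
side {'vertical_fov': 56.620317236883764, 'cx': 275.925490303853, 'cy': 211.4922668240518, 'rvec': array([ 2.22839346, -0.68573888,  0.29200031]), 'tvec': array([-478.3922424 ,  293.75897572,  465.33703249])}
clip 0.82 [597. -65.   1.] [307. 270.]
clip 0.7 [741. 125.  -1.] [306. 184.]
clip 0.64 [ 567. -183.    0.] [338. 331.]
groove 0.93 [529. 202.  73.] [197. 173.]
pulley_top 0.55 [528. 205.  90.] [194. 165.]
unit 0.85 [530. 203.  -1.] [202. 201.]
clip_rear 0.93 [702. 148.   7.] [285. 182.]
clip_rear 0.74 [558. -78.   6.] [293. 284.]
clip_rear 0.63 [ 537. -204.    7.] [333. 349.]
bearing 0.57 [377. -12.   3.] [174. 310.]
jar 0.58 [721. -12.  -2.] [341. 225.]
```

View pics/t0.png

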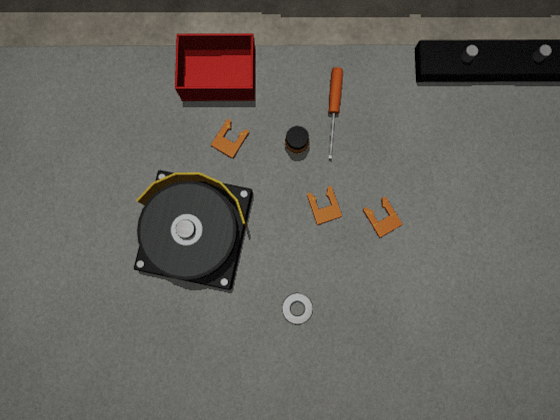

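View pics/s0.png

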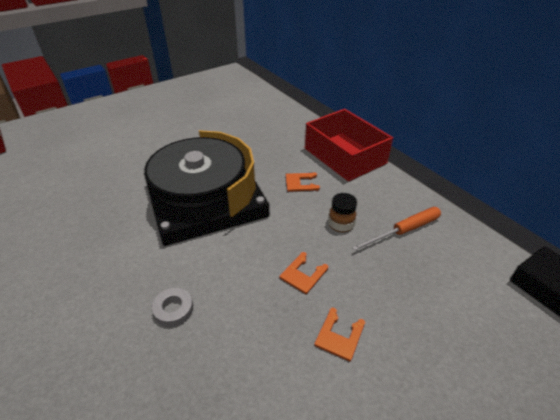

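The top view shows three orange clips at (382,216), (325,204) and (230,138). The orange screwdriver handle is at (336,90). The robot's right is −y, which is image right, so I want the clip at (382,216). The pulley is at (187,229), and the guard opens towards the robot. Next I'll take a close crop and measure the yaws.

Run:
```python
from h import *
im=cv2.imread("pics/t0.png")
cv2.imwrite("pics/crop.png",np.hstack([cv2.resize(im[170:260,300:420],None,fx=3.3,fy=3.3,interpolation=2),cv2.resize(im[155:305,125:265],(396,297),interpolation=2)]))
hsv=cv2.cvtColor(im,cv2.COLOR_BGR2HSV)
m=((hsv[...,0]<16)&(hsv[...,1]>150)&(hsv[...,2]>90)).astype(np.uint8); m[:,:355]=0; m[:180]=0;m[260:]=0
v,u=np.nonzero(m); P=back("top",np.c_[u,v],6)[:,:2]
print(len(u),cv2.minAreaRect(P.astype(np.float32)),P.mean(0))
y=((hsv[...,0]>18)&(hsv[...,0]<32)&(hsv[...,1]>150)&(hsv[...,2]>80)).astype(np.uint8)
n,l,st,c=cv2.connectedComponentsWithStats(y); k=1+st[1:,4].argmax(); v,u=np.nonzero(l==k); print(st[k])
G=back("top",np.c_[u,v],98)[:,:2]-[530.5,203.5]; r=np.hypot(*G.T); a=np.degrees(np.arctan2(G[:,1],G[:,0])); s=(r>100)
print(np.percentile(r,[5,50,95]),a.min(),a.max(),(a.min()+a.max())/2)
# bolts yaw
B=back("top",[[162,177],[244,194],[224,282],[140,264]],38)[:,:2]; print(B.mean(0),np.degrees(np.arctan2(*((B[0]-B[3])+(B[1]-B[2]))[::-1])))
# shaft top centre
g=cv2.cvtColor(im,cv2.COLOR_BGR2GRAY)
for n in("top","side"): print(n,proj(n,[[530,203,112],[530,203,93]]).round(1))
for t in ("groove",):
  pass
```

```text
577 ((564.7540283203125, -187.31802368164062), (68.44732666015625, 55.19407653808594), 29.5667724609375) [ 558.60277847 -191.03048925]
[137 173 108  51 332]
[105.44596569 108.03667887 110.81915201] -84.65422729202753 60.110670775275885 -12.271778258375821
[536.62100499 202.65285671] -12.139537284595551
top [[185.  228. ]
 [186.9 229. ]]
side [[194.  155.6]
 [195.5 163.9]]
```

View pics/crop.png

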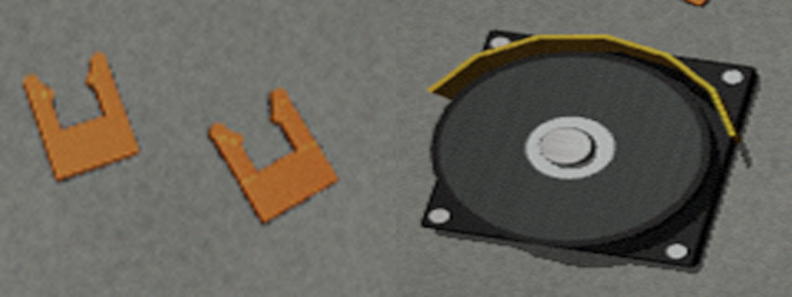

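The crop shows the rightmost clip is an intact U with its open end up, and the guard opens towards the robot. The clip is at (565,−187) with yaw 29.6° and measures 68×55 mm, which matches. The unit's yaw is −12.2° and the shaft is at (530,203). I'll move above the shaft.

```bash
python3 -m pendant '[[-45,-30.2,0,0,0,-0.079,0],[-45,-30.2,0,0,0,-0.079,0],[-45,-30.2,0,0,0,-0.079,0],[-45,-30.2,0,0,0,-0.079,0],[-45,-30.2,0,0,0,-0.079,0],[-45,-30.2,0,0,0,-0.079,0],[-45,-30.2,0,0,0,-0.079,0],[-45,-30.2,0,0,0,-0.079,0],[-45,-30.2,0,0,0,-0.079,0],[-45,-30.2,4,0,0,-0.079,0],[-45,-30.2,8,0,0,-0.079,0],[-45,-30.2,8,0,0,-0.079,0],[-45,-30.2,8,0,0,-0.079,0]]'
python3 - <<'E'
from h import *
s=read_state();print(s["clock"],s["ee_pos"],R.from_quat(s["eef_rot"]).as_matrix().round(3),s["wrist_force"])
save("side","s1.png")
E
```

```text
clock: 2.42
ee_pos: [532.0, 204.2, 135.9]
eef_rot: [0.106, 0.994, 0.0, 0.001]
wrist_force: [0.5, 0.4, 0.2]
opening: 92.0
gripper_force: 0.0
2.425 [531.97871416 204.23482871 135.91702548] [[-0.977  0.211  0.002]
 [ 0.211  0.977  0.001]
 [-0.002  0.001 -1.   ]] [0.54736927 0.35460521 0.20706974]
```

View pics/s1.png

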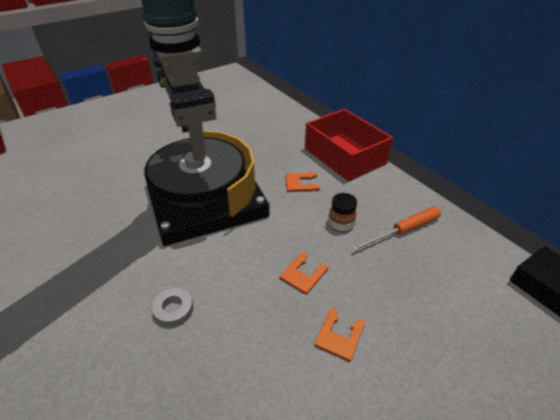

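The open fingers straddle the shaft at about (195,160). I'll press down gently.

```bash
python3 -m pendant '[[0,0,2,0,0,0,0],[0,0,3,0,0,0,0],[0,0,3.6,0,0,0,0],[0,0,4,0,0,0,0],[0,0,4.4,0,0,0,0],[0,0,4.8,0,0,0,0],[0,0,5.1,0,0,0,0],[0,0,5.1,0,0,0,0]]'
```

```text
clock: 3.48
ee_pos: [531.5, 204.0, 84.2]
eef_rot: [0.106, 0.994, 0.0, 0.0]
wrist_force: [-1.4, 0.4, 4.2]
opening: 91.6
gripper_force: 1.9
```

```bash
python3 -m pendant '[[0,0,0.3,0,0,0,0],[0,0,0.5,0,0,0,0],[0,0,0.7,0,0,0,0],[0,0,0.9,0,0,0,0],[0,0,1.0,0,0,0,0],[0,0,1.0,0,0,0,0]]'
```

```text
clock: 4.22
ee_pos: [531.5, 204.0, 75.4]
eef_rot: [0.106, 0.994, 0.0, 0.0]
wrist_force: [-3.8, -1.1, 13.8]
opening: 92.1
gripper_force: 6.8
```

```bash
python3 -m pendant '[[0,0,0.2,0,0,0,0],[0,0,0.4,0,0,0,0],[0,0,0.4,0,0,0,0]]'
```

```text
clock: 4.6
ee_pos: [531.6, 204.0, 75.2]
eef_rot: [0.106, 0.994, 0.001, 0.0]
wrist_force: [-13.2, -4.4, 44.2]
opening: 92.3
gripper_force: 21.9
```

The pulley is home: it stops hard at 75 mm. Now I'll lift to 92 mm and close on the shaft to find its y centre.

```bash
python3 -m pendant '[[0,0,-2.1,0,0,0,0],[0,0,-2.1,0,0,0,0.4],[0,0,-2.1,0,0,0,0.5],[0,0,-2.1,0,0,0,0.55],[0,0,-2.1,0,0,0,0.6],[0,0,-2.1,0,0,0,0.62],[0,0,-2.1,0,0,0,0.62],[0,0,-2.1,0,0,0,0.62]]'; python3 -c "
from h import *
s=read_state();r=R.from_quat(s['eef_rot']);print(r.inv().apply(s['wrist_force']),r.as_matrix().round(4),s['ft_torque'])"
```

```text
clock: 5.6
ee_pos: [530.7, 202.4, 90.3]
eef_rot: [0.107, 0.994, -0.001, -0.001]
wrist_force: [-1.1, -3.7, 0.5]
opening: 35.6
gripper_force: 30.0
[ 0.25649617 -3.87696903 -0.44250887] [[-9.773e-01  2.119e-01 -1.200e-03]
 [ 2.119e-01  9.773e-01 -1.800e-03]
 [ 8.000e-04 -2.000e-03 -1.000e+00]] [-1.02347159  0.15718036  0.04134312]
```

```bash
python3 -m pendant '[[0,0,0,0,0,0,0],[0,0,0,0,0,0,0],[0,0,-6,0,0,0,0],[-10.1,-38.8,-6,0,0,-0.73,0],[-10.1,-38.8,-6,0,0,-0.73,0],[-10.1,-38.8,-6,0,0,-0.73,0],[-10.1,-38.8,-6,0,0,-0.73,0],[-10.1,-38.8,-6,0,0,-0.73,0],[-10.1,-38.8,-6,0,0,-0.73,0],[-10.1,-38.8,-6,0,0,-0.73,0],[-10.1,-38.8,0,0,0,-0.73,0],[-10.1,-38.8,4,0,0,-0.73,0],[-10.1,-38.8,4,0,0,-0.73,0],[-10.1,-38.8,4,0,0,-0.73,0]]'
python3 - <<'E'
from h import *
s=read_state();r=R.from_quat(s['eef_rot']).as_matrix();print(r.round(3), np.degrees(np.arctan2(-r[1,0],-r[0,0])))
a=save("side","s2.png"); b=save("top","t2.png")
cv2.imwrite("pics/v2.png",cv2.resize(np.hstack([a[240:400,240:440],b[130:290,280:480]])[:,:,::-1],(800,320)))
for n in("side","top"):
  for t in("clip","pulley_top","groove"):
    for d in tip_of(n,t)[:3]: print(n,t,round(d["score"],2),np.round(d["position"],1))
E
```

```text
clock: 7.35
ee_pos: [549.2, -196.8, 52.0]
eef_rot: [-0.256, 0.967, -0.001, 0.001]
wrist_force: [0.4, -0.3, 0.3]
opening: 91.5
gripper_force: 0.0
[[-0.869 -0.495  0.002]
 [-0.495  0.869 -0.   ]
 [-0.002 -0.002 -1.   ]] 29.65474372764071
side clip 0.81 [ 5.691e+02 -1.821e+02  5.000e-01]
side clip 0.65 [ 5.97e+02 -6.59e+01  5.00e-01]
side clip 0.65 [7.404e+02 1.261e+02 1.000e-01]
side pulley_top 0.76 [528.1 203.8  75. ]
side groove 0.8 [528.9 201.   74. ]
top clip 0.96 [740.6 128.3   1.6]
top clip 0.75 [ 5.728e+02 -1.837e+02  3.000e-01]
top clip 0.73 [596.6 -69.4   3.1]
top groove 0.63 [528.  199.1  77.5]
```

View pics/v2.png

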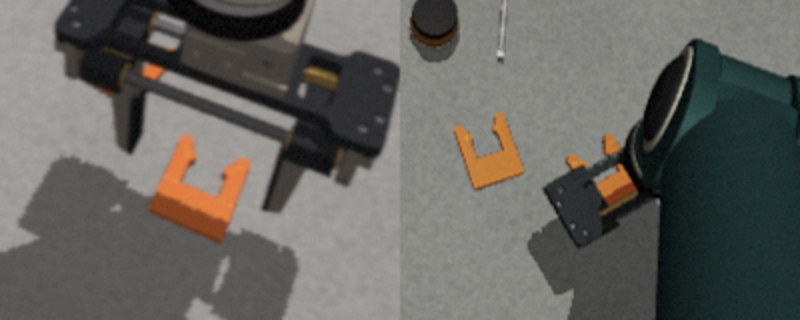

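The fingers straddle the clip's back: clip at about (200,190) in the left crop, fingers on both sides. I'll descend and grip.

```bash
python3 -m pendant '[[0.1,0,2.5,0,0,0,0],[0.1,0,4,0,0,0,0],[0.1,0,4.6,0,0,0,0],[0.1,0,5.0,0,0,0,0],[0.1,0,5.0,0,0,0,0.2],[0.1,0,5.0,0,0,0,0.4],[0.1,0,5.0,0,0,0,0.5],[0.1,0,5.0,0,0,0,0.5],[0.1,0,5.0,0,0,0,0.5]]'
```

```text
clock: 8.88
ee_pos: [547.1, -197.4, 0.8]
eef_rot: [-0.256, 0.967, -0.0, 0.0]
wrist_force: [-0.6, -1.0, 1.0]
opening: 55.3
gripper_force: 30.0
```

```bash
python3 -m pendant '[[0,0,-3,0,0,0,0.5],[0,0,-9,0,0,0,0.5],[0,0,-15,0,0,0,0.5],[-11.7,41.5,-15,0,0,0.73,0.5],[-11.7,41.5,-15,0,0,0.73,0.5],[-11.7,41.5,-15,0,0,0.73,0.5],[-11.7,41.5,-15,0,0,0.73,0.5],[-11.7,41.5,-15,0,0,0.73,0.5],[-11.7,41.5,-15,0,0,0.73,0.5],[-11.7,41.5,-15,0,0,0.73,0.5],[-11.7,41.5,-15,0,0,0.73,0.5],[-11.7,41.5,-12,0,0,0.73,0.5],[-11.7,41.5,-9.5,0,0,0.73,0.5],[-11.7,41.5,-9.5,0,0,0.73,0.5],[-11.7,41.5,-9.5,0,0,0.73,0.5]]'
python3 - <<'E'
from h import *
s=read_state();r=R.from_quat(s['eef_rot']).as_matrix();p=np.array(s["ee_pos"]);print(r.round(4),p, "ux",p[:2]@[.9773,-.2119],"uy",p[:2]@[.2119,.9773])
a=save("side","s3.png"); b=save("top","t3.png")
cv2.imwrite("pics/v3.png",cv2.resize(np.hstack([a[100:260,110:310],b[150:310,110:310]])[:,:,::-1],(800,320),interpolation=2))
for n in("side","top"):
  for t in("clip","pulley_top","groove"):
    for d in tip_of(n,t)[:3]: print(n,t,round(d["score"],2),np.round(d["position"],1))
E
```

```text
clock: 10.75
ee_pos: [444.1, 220.9, 96.2]
eef_rot: [0.107, 0.994, 0.0, 0.0]
wrist_force: [-1.1, -0.1, -2.1]
opening: 55.8
gripper_force: 30.0
[[-9.772e-01  2.122e-01  7.000e-04]
 [ 2.122e-01  9.772e-01  1.000e-04]
 [-7.000e-04  3.000e-04 -1.000e+00]] [444.14392839 220.88703288  96.21247007] ux 387.25589895033625 uy 309.9869956620543
side clip 0.74 [469.3 213.1  94.6]
side clip 0.61 [598.9 -66.5   1.8]
side clip 0.56 [740.1 126.9  -1.4]
side groove 0.76 [530.4 200.2  74.5]
top clip 0.79 [7.424e+02 1.276e+02 1.000e-01]
top clip 0.63 [600.8 -66.9   3.1]
top clip 0.52 [475.7 216.8  94.5]
top pulley_top 0.9 [528.9 201.9  73.2]
top groove 0.59 [475.6 214.5  96.4]
```

View pics/v3.png

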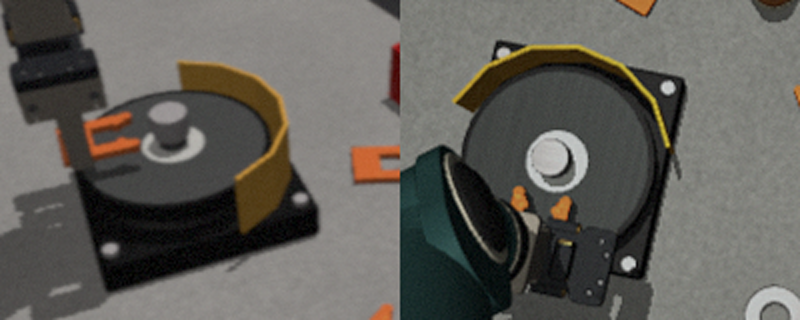

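The clip is held level, open end towards the shaft, above the home pulley with the groove clear. I'll lower it to just above the pulley and advance.

```bash
python3 -m pendant '[[0,0,1.2,0,0,0,0.5],[0,0,1.9,0,0,0,0.5],[0,0,1.9,0,0,0,0.5],[-1.2,0.03,1.9,0,0,0,0.5],[-2.2,0.03,1.9,0,0,0,0.5],[-3,0.03,1.9,0,0,0,0.5],[-3.6,0.03,1.9,0,0,0,0.5],[-3.9,0.03,1.9,0,0,0,0.5],[-3.9,0.03,1.9,0,0,0,0.5]]'
```

```text
clock: 12.28
ee_pos: [481.7, 213.3, 76.5]
eef_rot: [0.106, 0.994, -0.0, -0.0]
wrist_force: [-0.7, -0.5, -2.2]
opening: 55.8
gripper_force: 30.0
```

```bash
python3 -m pendant '[[-0.4,0,0,0,0,0,0.5],[-0.6,0,0,0,0,0,0.5],[-0.8,0,0,0,0,0,0.5],[-0.8,0,0,0,0,0,0.5]]'; python3 -m pendant '[[-0.2,0,0,0,0,0,0.5],[-0.4,0,0,0,0,0,0.5],[-0.4,0,0,0,0,0,0.5]]'
```

```text
clock: 12.78
ee_pos: [489.0, 211.6, 76.3]
eef_rot: [0.106, 0.994, -0.0, -0.001]
wrist_force: [-3.1, 1.5, -3.2]
opening: 55.5
gripper_force: 30.0
clock: 13.15
ee_pos: [495.1, 210.5, 77.0]
eef_rot: [0.107, 0.994, 0.0, 0.001]
wrist_force: [-0.2, -1.1, -2.6]
opening: 56.0
gripper_force: 30.0
```

```bash
python3 -m pendant '[[-0.2,0,0,0,0,0,0.5],[-0.4,0,0,0,0,0,0.5],[-0.6,0,0,0,0,0,0.5],[-0.6,0,0,0,0,0,0.5]]'; python3 -m pendant '[[-0.2,0,0,0,0,0,0.5],[-0.4,0,0,0,0,0,0.5],[-0.4,0,0,0,0,0,0.5]]'
python3 - <<'E'
from h import *
a=save("side","s4.png"); b=save("top","t4.png")
cv2.imwrite("pics/v4.png",cv2.resize(np.hstack([a[100:260,110:310],b[150:310,110:310]])[:,:,::-1],(800,320),interpolation=2))
for n in("side","top"):
  for t in("clip","clip_rear"):
    for d in tip_of(n,t)[:3]: print(n,t,round(d["score"],2),np.round(d["position"],1))
E
```

```text
clock: 13.65
ee_pos: [499.7, 209.7, 76.7]
eef_rot: [0.106, 0.994, 0.0, 0.0]
wrist_force: [-0.1, 0.3, -1.9]
opening: 55.6
gripper_force: 30.0
clock: 14.02
ee_pos: [501.8, 209.2, 76.3]
eef_rot: [0.106, 0.994, -0.0, -0.001]
wrist_force: [-5.0, 1.9, 0.2]
opening: 55.6
gripper_force: 30.0
side clip 0.97 [593.5 -65.7  -3. ]
side clip 0.89 [ 7.362e+02  1.276e+02 -7.000e-01]
side clip 0.81 [525.  203.   76.1]
side clip_rear 0.83 [489.5 217.6  80.6]
side clip_rear 0.75 [701.9 150.5   5. ]
side clip_rear 0.57 [557.2 -77.    3.2]
top clip 0.93 [598.2 -65.9   2.1]
top clip 0.77 [738.9 129.7   1.7]
top clip 0.62 [534.1 200.7  76.9]
top clip_rear 0.77 [557.5 -72.8   3.1]
top clip_rear 0.71 [703.5 150.3  11.1]
top clip_rear 0.69 [532.3 204.1  75.6]
```

View pics/v4.png

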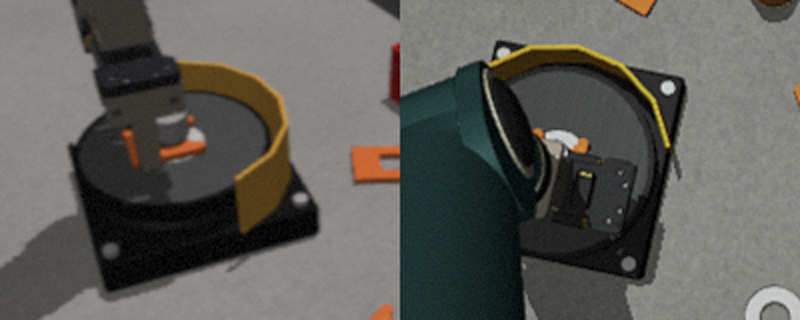

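The legs appear past the shaft and I feel a stop. I'll release, back off, close the fingers and push the rear edge to confirm it's home.

```bash
python3 -m pendant '[[0.4,0,0,0,0,0,0.3],[0.4,0,0,0,0,0,0],[0.4,0,-0.1,0,0,0,0],[0.4,0,-0.1,0,0,0,0],[2.5,0,-0.1,0,0,0,0],[5.8,0,-0.1,0,0,0,0],[5.8,0,-0.1,0,0,0,1],[5.8,0,-0.1,0,0,0,1],[5.8,0,-0.1,0,0,0,1],[5.8,0,-0.1,0,0,0,1],[5.8,0,-0.1,0,0,0,1],[5.8,0,-0.1,0,0,0,1],[4.5,0,-0.1,0,0,0,1],[3.5,0,-0.1,0,0,0,1],[3.2,0,-0.1,0,0,0,1],[3.2,0,-0.1,0,0,0,1]]'; python3 -m pendant '[[-0.2,0,0,0,0,0,1],[-0.4,0,0,0,0,0,1],[-0.4,0,0,0,0,0,1]]'
```

```text
clock: 16.32
ee_pos: [472.1, 215.3, 77.5]
eef_rot: [0.107, 0.994, -0.0, -0.0]
wrist_force: [0.0, 0.2, -0.1]
opening: 0.2
gripper_force: 0.0
clock: 16.7
ee_pos: [475.9, 214.6, 77.6]
eef_rot: [0.106, 0.994, 0.0, 0.0]
wrist_force: [-0.4, -1.1, -0.5]
opening: 0.4
gripper_force: 0.0
```

```bash
python3 -m pendant '[[-0.2,0,0,0,0,0,1],[-0.4,0,0,0,0,0,1],[-0.4,0,0,0,0,0,1]]';python3 -m pendant '[[-0.2,0,0,0,0,0,1],[-0.4,0,0,0,0,0,1],[-0.4,0,0,0,0,0,1]]'
```

```text
clock: 17.08
ee_pos: [477.0, 214.4, 77.5]
eef_rot: [0.106, 0.994, -0.0, -0.003]
wrist_force: [-7.2, 1.2, 6.8]
opening: 0.9
gripper_force: 3.8
clock: 17.45
ee_pos: [477.3, 214.3, 77.3]
eef_rot: [0.105, 0.994, -0.001, -0.006]
wrist_force: [-17.0, 2.1, 13.6]
opening: 0.7
gripper_force: 8.2
```

```bash
python3 -m pendant '[[-0.3,0,0,0,0,0,1],[-0.5,0,0,0,0,0,1],[-0.5,0,0,0,0,0,1]]'
```

```text
clock: 17.82
ee_pos: [477.6, 214.2, 77.2]
eef_rot: [0.104, 0.995, -0.002, -0.01]
wrist_force: [-26.2, 3.5, 23.6]
opening: 0.2
gripper_force: 13.8
```

Hard stop at the expected home position (26 N). I'll retreat and take a last look.

```bash
python3 -m pendant '[[1,0,0,0,0,0,1],[4,0,0,0,0,0,1],[7,0,-3,0,0,0,1],[7,0,-9,0,0,0,1],[7,0,-14,0,0,0,1],[7,12,-18,0,0,0,1],[7,24,-18,0,0,0,1],[7,30,-18,0,0,0,1],[7,30,-18,0,0,0,1],[7,30,-18,0,0,0,1],[7,30,-18,0,0,0,1],[7,30,-18,0,0,0,1]]'
python3 - <<'E'
from h import *
a=save("side","s5.png"); b=save("top","t5.png")
cv2.imwrite("pics/v5.png",cv2.resize(np.hstack([a[110:230,130:280],b[165:285,115:265]])[:,:,::-1],(800,320),interpolation=2))
for n in("side","top"):
  for t in("clip","clip_rear","pulley_top","jar","bearing"):
    for d in tip_of(n,t)[:3]: print(n,t,round(d["score"],2),np.round(d["position"],1))
E
```

```text
clock: 19.32
ee_pos: [483.9, 518.8, 256.9]
eef_rot: [0.107, 0.994, -0.001, 0.0]
wrist_force: [0.4, -0.0, -0.4]
opening: 0.7
gripper_force: 0.0
side clip 0.75 [596.1 -62.1   2.9]
side clip 0.73 [525.5 202.1  75.8]
side clip 0.55 [738.  125.6  -1.4]
side clip_rear 0.92 [557.4 -77.1   6.3]
side clip_rear 0.73 [487.4 214.3  83.3]
side clip_rear 0.59 [702.2 151.5   7.2]
side pulley_top 0.84 [529.4 205.7  72.4]
side jar 0.77 [721.1  -9.7  -3. ]
side bearing 0.71 [377.2 -12.2   3.4]
top clip 0.8 [598.8 -67.3   0.9]
top clip 0.71 [740.1 129.1  -2.4]
top clip 0.57 [530.9 201.1  75.7]
top clip_rear 0.87 [557.6 -75.6   5.6]
top clip_rear 0.77 [489.5 208.3  78.8]
top clip_rear 0.6 [704.  152.5  10.2]
top pulley_top 0.8 [529.3 202.1  74.3]
top jar 0.69 [486.3 213.3  81.6]
top jar 0.55 [721.7 -10.   -2.1]
top bearing 0.86 [374.5  -5.   -0.5]
```

View pics/v5.png

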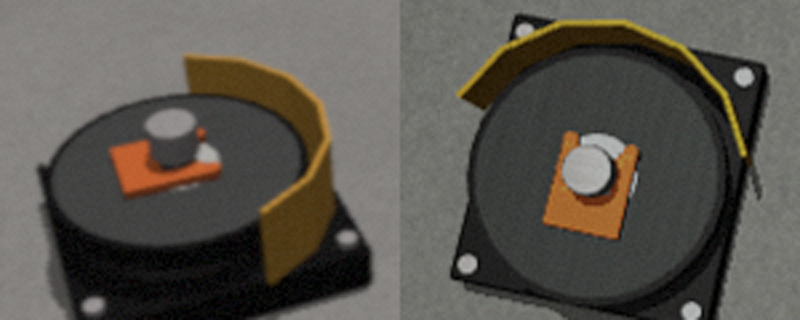

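The clip lies flat on the home pulley around the shaft at about (590,185), with its legs past the shaft. Its origin, about (529,202), coincides with the shaft axis.

```bash
python3 -c "
from station import *
print(sign_off())"
```

```text
the job is handed in; nothing more can be done
None
```

The pulley is pressed fully home at 75 mm, the rightmost clip is in the groove against its stop (held at a 26 N push), the screwdriver, bearing and jar were left alone, and the job was handed in at about 20 s.

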